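# Raise the storeroom bay barrier

## Task

Open the bay that holds the blue basket: with the fingertips, gently push its yellow-and-black barrier bar up from below, without gripping it, until it goes past its balance point and stands raised by itself, then let go of it. Leave the other bay's barrier down, and do not disturb the baskets, the jar or the tin.

Things in the scene. Friction and masses are not known exactly. Their poses are not given: they have to be found in the camera images.
- rack: grey twin-bay stock rack fixed on the bench; base board 240 x 580 x 12 mm; origin at bench height; x from open front to back (away from the robot), y left, z up. Bays: y 30 to 235 mm and -235 to -30. Bars cross the mouths at x = -90 mm. Behind them dark posts: y = +-250 (30 mm square, 165 high), y = 0 (50 mm wide, 152 high, with a rest under the bar ends). Inner walls up to 90 mm high
- left_gate (a joint): angle of the left barrier (on the robot's left), rad: 0 = bar level across its bay; grows as the free end rises and goes over towards the left outer post; 1.6 = raised stop, just past upright. Short of its balance point (about 0.75) it falls back to 0; beyond it, it swings on by itself to 1.6 and stays. Lifting near the free end takes 1 to 3 N; the hinge is damped: push slowly
- right_gate (a joint): angle of the right barrier (on the robot's right), rad: 0 = bar level across its bay; grows as the free end rises and goes over towards the right outer post; 1.6 = raised stop, just past upright. Short of its balance point (about 0.75) it falls back to 0; beyond it, it swings on by itself to 1.6 and stays. Lifting near the free end takes 1 to 3 N; the hinge is damped: push slowly
- left_hinge (a point): centre of the left barrier's hinge pin on the left outer post, 140 mm above the bench; the pin is parallel to the rack's x. The dark steel counterweight disc (54 mm across, 32 thick) moves with the bar: bar down, its centre is 20 mm outboard of and 50 mm above the pin; it swings outward and down, reaching about 80 mm outboard of the pin
- right_hinge (a point): centre of the right barrier's hinge pin on the right outer post, 140 mm above the bench; the pin is parallel to the rack's x. The dark steel counterweight disc (54 mm across, 32 thick) moves with the bar: bar down, its centre is 20 mm outboard of and 50 mm above the pin; it swings outward and down, reaching about 80 mm outboard of the pin
- left_under (a point): point on the left bar, mid-depth on its underside, 170 mm from the hinge pin towards the free end, 15 mm below the bar's centre line; moves with the bar (125 mm above the bench while it is down). Below it the bay mouth is open down to the base board
- right_under (a point): point on the right bar, mid-depth on its underside, 170 mm from the hinge pin towards the free end, 15 mm below the bar's centre line; moves with the bar (125 mm above the bench while it is down). Below it the bay mouth is open down to the base board
- left_bar: the left barrier bar: rigid, yellow with black bands, 30 mm high, 14 deep (rack x), 0.7 kg with its weight; origin on its hinge pin; it runs along its own -y to its free end 238 mm from the pin, level along the rack's y when down; z is up when it is down
- right_bar: the right barrier bar: rigid, yellow with black bands, 30 mm high, 14 deep (rack x), 0.7 kg with its weight; origin on its hinge pin; it runs along its own +y to its free end 238 mm from the pin, level along the rack's y when down; z is up when it is down
- blue_basket: the BLUE open plastic basket, 130 mm deep (its x) by 160 wide (y) by 85 high, walls 5 mm with dark slots, standing on the base board in one of the two bays, its front about 50 mm behind the barrier bar; origin: centre of its underside. It holds small steel tins. The barrier of its bay is the one to raise
- red_basket: the RED open plastic basket, 130 mm deep (its x) by 160 wide (y) by 85 high, walls 5 mm with dark slots, standing on the base board in one of the two bays, its front about 50 mm behind the barrier bar; origin: centre of its underside. It holds small cartons. The barrier of its bay stays down
- jar: loose amber glass jar with a brass lid, 54 mm across, 75 mm high, standing on the bench in front of the rack; origin: centre of its underside
- tin: loose plain steel tin, 52 mm across, 70 mm high, standing on the bench in front of the rack; origin: centre of its underside
There are look-alikes about, which are no part of the job. There is more than one size of the jar; the one meant has the size given above. Several things have the shape of the tin; the one meant has the colours described above.

How it is judged:
By the outcome, as a careful person would: the job done as asked, in the order asked, and still so for the second after the job is handed in, with the robot touching nothing.
It also fails if it takes over 38 s, if anything falls off the work surface, if the arm or the gripper's body presses on something with over 40 N, if the wrist force passes 120 N, or if a joint passes its speed limit or range.

## Robot

A 6-joint arm with a two-finger parallel gripper is mounted at the origin on the work surface. World frame = base frame: x ahead of the robot, y to its left, z up, the work surface at z = 0. Lengths are in m, angles in degrees, forces in N, time in s.
With the tool pointing down it reaches from about 0.325 to 0.9 m from the base axis. Payload 3.5 kg.
Tool frame: the origin (TCP) lies midway between the tips of the shut fingers; the grasp point (between the pads) lies 19 mm behind it (bot.grip_depth is the distance from the TCP to the grasp point, in m); x points along the fingers, y is the direction in which the jaws open and shut, and the axes are right-handed (so a half turn about x gives the same grasp; the last joint's range is limited). The gripper opens to 85 mm and grips with 20 to 120 N. Pads are 22 mm wide; open, the fingers measure 114 mm over their backs; the gripper's body (76 mm by 85 mm) begins 54 mm behind the grasp point. The pads swing forward as they close: fully open they stand 13 mm farther back than shut.
Start: joints at [60.596, 15.837, -1.513, 72.651, 0, 84.076], TCP at [0.249, 0.573, 0.196] pointing down, gripper open.
Joint ranges: [-178.77, 178.77], [-48.84, 107.48], [-61.69, 71.31], [-111.58, 123.2], [-90, 87.43], [-180, 180]. Speed limits (degrees/s): [147.25, 147.25, 180, 180, 180, 180].

## Interface

Orientations are given as [roll, pitch, yaw] about the fixed x, y, z axes, in that order (R = Rz(yaw) Ry(pitch) Rx(roll)).
In Python, from station import bot gives the robot as it stands.
- The arm moves only by the tool jog_arm, never from a script. Its argument "moves" is a list that holds one entry, the list of rows, each a list of 6 numbers: the shift along the tool's x, y, z in mm, then the turn, a rotation vector about the tool's x, y, z in rad. A call has 1 to 10 rows; each row shifts and turns the commanded pose from where the row before left it, along the tool's axes as they then stand; what a row does not reach is not made up. A row lasts 1/10 s, in which the tool goes at most 50 mm and 8.59 degrees, less where a joint would pass 70% of its speed; a pose out of reach is approached as far as the arm can. A call is refused whole if a number of a shift passes 50 or a number of a turn 0.15, either way. A call with a gripper value outside its range is refused whole. "grip" is the opening in per cent of the stroke, from 0 (shut) to 100 (fully open), set as the call begins (left out, the last holds). The fingers move at their own pace and stop on an object; "force" is the grip in N (left out, the last holds). Time passes only in rows, so rows that do not move let the fingers close. It gives the time, the measured TCP pose, the force and the opening at its end, in the units of the state.
- bot.sense(): the state, without advancing time (a new reading comes with each control period).
- bot.camera(name): name is "scene" or "top" or "wrist"; returns (picture, depth): 400x640x3 uint8, blue, green, red; 400x640 float32, m along the optical axis (not along the pixel's ray), 0 where there is no reading.
- bot.camera_params(name): a dict with "vfov" (degrees; the focal length in pixels is half the picture's height over the tangent of half this angle, whatever the lens; pixels are square), "cx", "cy" (the principal point, pixels), "R" (3x3) and "t" (3): a world point X has camera coordinates R X + t. Camera axes: x right, y down, z forward; pixel columns grow to the right and rows downward; lengths in m; the calibration is good to about 2 mm. A picture is of the moment at which its call begins: read the wrist's pose just before it. camera_params takes no time and is no camera call; for the wrist camera it gives the pose at the moment of the call.
- bot.finish_job(): hands the job in, once; it reports no verdict.
Trained networks look in the newest picture that a camera, given by its name, has taken for a name from the list of things; names that differ only in an ending like _2 or _b are one class to them, and where a whole thing is asked for, a point or a joint stands for the part that bears it (a point fixed in the world has none). Each returns a list of dicts, best first, with "conf" (0 to 1); they miss things now and then, are a little off and sometimes report something else, mostly with a low value. They report only what shows in the picture. A call takes as long as a camera call. They do not tell look-alikes from the thing itself.
- bot.find_in(camera, label): "rect" ([left, top, right, bottom] in pixels, round what is visible of it).
- bot.mark_of(camera, label): "xy" ([column, row] in pixels: a listed point, or the origin of a listed thing).
The state is a dict: "time_s": time; "joint_pos": joint angles; "qvel": joint speeds; "tau": joint torques, N m; "position": TCP position; "tcp_rot": TCP orientation; "wrist_force": force on the tool from outside, world axes, zero at the start; "ft_torque": the same for the moment, N m; "gripper_width": finger opening in m.
Only numpy, scipy, OpenCV 4.12 (cv2) and the standard library are available. Lean on these libraries where they do the work, as an engineer would, in place of code of your own. Each camera call takes 0.05 s, during which the arm holds its last target. There are 200 camera calls.

## Working session

There is one attempt and no reset: what is moved stays moved. The work goes in short steps, Python scripts to look and compute and a tool call to move; the robot and the scene stay as the last step left them, time stands still between calls to the robot, and variables do not carry over. Pictures are saved under pics/ and viewed, about 8 in all and at most 12, crops included, and the job is handed in when it is done.

Besides the shell and the picture viewer there is one more tool, called after ">>>" in YAML: its name, and indented under it one key for each argument. jog_arm: Moves the arm, as the interface text tells. Its arguments: {"type":"object","properties":{"moves":{"type":"array"},"grip":{"type":"number"},"force":{"type":"number"}},"required":["moves"]}

```bash
mkdir -p pics
cat > h.py <<'E'
import numpy as np, cv2
from station import bot
def ray(P,u,v):
    f=200/np.tan(np.radians(P["vfov"])/2); return np.array([(u-P["cx"])/f,(v-P["cy"])/f,1.0])
def pt(P,D,u,v,d=None):
    R=np.array(P["R"]);t=np.array(P["t"])
    if d is None:
        w=D[int(v)-1:int(v)+2,int(u)-1:int(u)+2]; d=np.median(w[w>0]) if (w>0).any() else 0
    return R.T@(ray(P,u,v)*d-t)
def onz(P,u,v,z):
    R=np.array(P["R"]);t=np.array(P["t"]); c=-R.T@t; r=R.T@ray(P,u,v); return c+r*(z-c[2])/r[2]
def proj(P,X):
    c=np.array(P["R"])@X+np.array(P["t"]); f=200/np.tan(np.radians(P["vfov"])/2); return P["cx"]+f*c[0]/c[2],P["cy"]+f*c[1]/c[2]
E
python3 - <<'E'
from h import *
print(bot.sense())
for c in ("scene","top"):
    im,D=bot.camera(c);P=bot.camera_params(c); cv2.imwrite(f"pics/{c}0.png",im)
    print(c,P["vfov"],(-np.array(P["R"]).T@P["t"]).round(3))
    for l in ("left_hinge","right_hinge","left_under","right_under","rack","blue_basket","red_basket","jar","tin"):
        for m in bot.mark_of(c,l)[:3]:
            u,v=m["xy"]; z={"left_hinge":.14,"right_hinge":.14,"left_under":.125,"right_under":.125,"blue_basket":.012,"red_basket":.012}.get(l,0)
            print(l,round(m["conf"],2),np.round(m["xy"]),onz(P,u,v,z).round(3),pt(P,D,u,v).round(3) if 0<u<639 and 0<v<399 else "")
E
```

```text
{'time_s': 0.0, 'joint_pos': array([ 6.05978763e+01,  1.58782777e+01, -1.59945964e+00,  7.26504034e+01,
       -1.71687616e-03,  8.40773132e+01]), 'qvel': array([ 0.05588715, -0.03391515, -0.06841886, -0.06750526, -0.13160152,
        0.01232781]), 'tau': array([ 5.79639163e-04, -4.45514631e+01,  2.95200580e+01,  1.64888310e-02,
        1.56821834e-04,  6.93095842e-06]), 'position': array([0.24858441, 0.57248978, 0.19504628]), 'tcp_rot': array([ -95.15506424,   89.87184778, -118.63449924]), 'wrist_force': array([ 0.06560582, -0.61080964,  0.34320584]), 'ft_torque': array([ 0.00225049, -0.01789001,  0.00269922]), 'gripper_width': 0.08521843042788714}
scene 54.065022115316815 [0.892 0.38  0.73 ]
left_hinge 0.86 [457. 277.] [0.535 0.309 0.14 ] [0.545 0.311 0.157]
left_hinge 0.67 [314. 257.] [0.684 0.125 0.14 ] [0.639 0.07  0.012]
left_hinge 0.41 [458. 281.] [0.539 0.314 0.14 ] [0.547 0.316 0.154]
right_hinge 0.97 [267. 127.] [ 0.548 -0.19   0.14 ] [ 0.556 -0.177  0.153]
right_hinge 0.34 [304. 166.] [ 0.563 -0.046  0.14 ] [ 0.496 -0.133  0.02 ]
left_under 0.68 [375. 225.] [0.552 0.143 0.
[... 1107 characters left out ...]
0.547 0.145 0.125] [0.545 0.14  0.156]
right_under 0.9 [338. 216.] [ 0.543 -0.011  0.125] [ 0.54  -0.009  0.155]
rack 0.95 [298. 182.] [0.635 0.072 0.   ] [0.624 0.07  0.072]
blue_basket 0.66 [354. 164.] [ 0.673 -0.06   0.012] [ 0.658 -0.052  0.082]
red_basket 0.71 [242. 164.] [0.68  0.204 0.012] [0.667 0.192 0.073]
jar 0.89 [303. 258.] [0.454 0.066 0.   ] [0.457 0.064 0.075]
jar 0.74 [291. 294.] [0.374 0.095 0.   ] [0.381 0.092 0.056]
jar 0.72 [266. 248.] [0.48  0.152 0.   ] [0.481 0.145 0.058]
tin 0.97 [370. 297.] [ 0.36  -0.086  0.   ] [ 0.37  -0.076  0.07 ]
tin 0.86 [389. 250.] [ 0.469 -0.136  0.   ] [ 0.47  -0.123  0.07 ]
tin 0.7 [438. 264.] [ 0.432 -0.249  0.   ] [ 0.436 -0.226  0.071]
```

View pics/scene0.png

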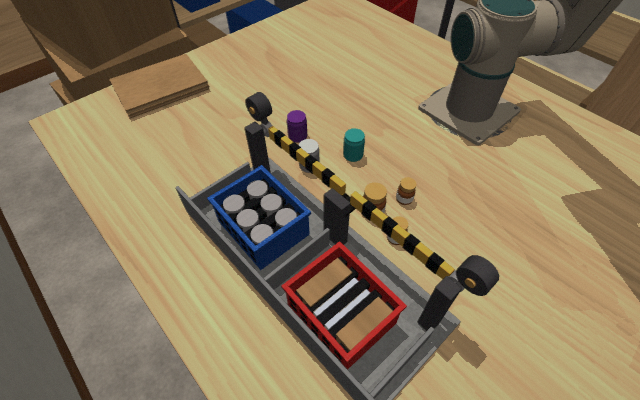

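View pics/top0.png

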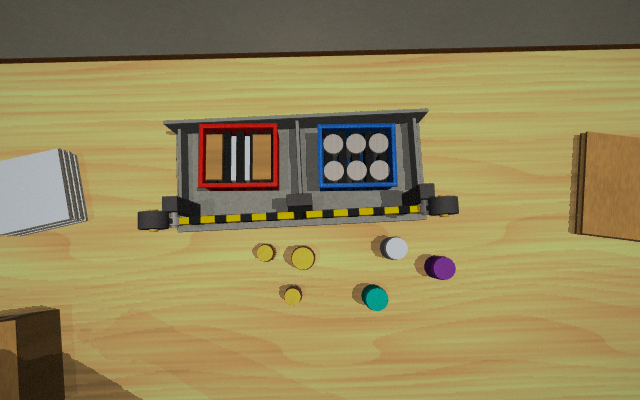

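The scene view shows the blue basket with round tins at about (262,215) and the red one with cartons at (345,300). In the top view blue is at (356,157) and red at (238,157), so blue is in the robot's right bay and I should raise right_gate.

Candidates in the top view:
- **Bars:** the right bar, (300–425, 213), is the one to raise. The left bar, (180–300, 217), stays down.
- **Jars:** (303,258) is 75 mm high and is the real one. (265,253) and (292,296) are smaller look-alikes.
- **Tins:** (395,248) is the plain steel one. (375,298) is teal and (440,268) is purple.

```bash
cat >> h.py <<'E'
from scipy.spatial.transform import Rotation as Ro
def cur():
    s=bot.sense(); return np.array(s["position"]),Ro.from_euler("xyz",s["tcp_rot"],degrees=True),s
def tgt(pitch,yaw,roll): return Ro.from_euler("xyz",[roll,pitch,yaw],degrees=True)
def delta(p,R,p2,R2):
    return (R.inv().apply(np.array(p2)-p)*1000).round(1),(R.inv()*R2).as_rotvec().round(3)
E
python3 - <<'E'
from h import *
p,R,s=cur(); print(R.as_matrix().round(3))
for roll in (0,90,180,-90): print(roll,delta(p,R,[.40,-.02,.3],tgt(30,1.7,roll)))
im=cv2.imread("pics/top0.png");P=bot.camera_params("top")
for X,c in (([.5475,-.182,.14],(0,0,255)),([.5435,-.012,.125],(0,255,0)),([.5415,.056,.14],(255,0,255))):
    u,v=proj(P,np.array(X)); cv2.circle(im,(int(u),int(v)),2,c,-1)
cv2.imwrite("pics/crop.png",cv2.resize(im[100:310,250:470],None,fx=2.7,fy=2.7,interpolation=cv2.INTER_CUBIC))
E
```

```text
[[ 0.     0.398  0.917]
 [ 0.     0.917 -0.398]
 [-1.     0.     0.   ]]
0 (array([-103.8, -484. ,  374.8]), array([-0.398, -1.03 ,  0.23 ]))
90 (array([-103.8, -484. ,  374.8]), array([ 1.022, -0.59 ,  0.929]))
180 (array([-103.8, -484. ,  374.8]), array([2.377, 0.306, 1.372]))
-90 (array([-103.8, -484. ,  374.8]), array([-1.796, -1.037, -0.658]))
```

View pics/crop.png

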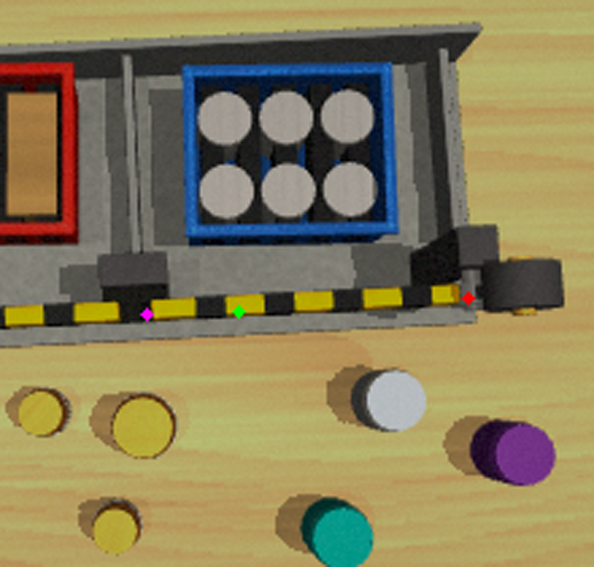

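The crop confirms it: tins sit in the blue basket behind the right bar, and the hinge, under-point and free-end marks all lie on that bar. The steel tin is at (395,400) and the tall jar at (143,427). I'll raise the tool and swing across in front.

>>> jog_arm:
  moves:
    - [[-50, 0, 0, 0, 0, 0], [-50, 0, 0, 0, 0, 0], [0, -34.6, 26.8, 0, 0, 0], [0, -34.6, 26.8, 0, 0, 0], [0, -34.6, 26.8, 0, 0, 0], [0, -34.6, 26.8, 0, 0, 0], [0, -34.6, 26.8, 0, 0, 0], [0, -34.6, 26.8, 0, 0, 0], [0, -34.6, 26.8, 0, 0, 0], [0, -34.6, 26.8, 0, 0, 0]]
  grip: 0

```text
time_s: 2.0
position: [0.3354, 0.2324, 0.2964]
tcp_rot: [41.7, 89.9, 18.2]
wrist_force: [1.2, 0.1, 0.2]
gripper_width: 0.0003
```

>>> jog_arm:
  moves:
    - [[0, -34.6, 26.8, 0, 0, 0], [0, -34.6, 26.8, 0, 0, 0], [0, -34.6, 26.8, 0, 0, 0], [0, -34.6, 26.8, 0, 0, 0], [0, -34.6, 26.8, 0, 0, 0], [0, -34.6, 26.8, 0, 0, 0], [0, 0, 0, 0, 0, 0]]

```text
time_s: 2.7
position: [0.4013, -0.0249, 0.2963]
tcp_rot: [-35.6, 89.9, -59.5]
wrist_force: [-0.1, 0.7, -0.3]
gripper_width: -0.0002
```

Run:
```python
from h import *
p,R,s=cur(); print(s["time_s"],p,s["joint_pos"].round(1),s["gripper_width"])
for pt_ in (30,40): print(delta(p,R,[.43,-.02,.2],tgt(pt_,1.7,0)))
```

```text
2.7 [ 0.40133268 -0.02489105  0.29630259] [-12.7  -9.6 -16.6  82.9  -0.1  11.2] -0.00020189267798896197
(array([96.3, 16.2, 24.1]), array([-0.404, -1.028,  0.235]))
(array([96.3, 16.2, 24.1]), array([-0.417, -0.856,  0.196]))
```

>>> jog_arm:
  moves:
    - [[0, 0, 0, -0.05, -0.128, 0.029], [0, 0, 0, -0.05, -0.128, 0.029], [0, 0, 0, -0.05, -0.128, 0.029], [0, 0, 0, -0.05, -0.128, 0.029], [0, 0, 0, -0.05, -0.128, 0.029], [0, 0, 0, -0.05, -0.128, 0.029], [0, 0, 0, -0.05, -0.128, 0.029], [0, 0, 0, -0.05, -0.128, 0.029], [0, 0, 0, 0, 0, 0]]

```text
time_s: 3.6
position: [0.4328, -0.0347, 0.2819]
tcp_rot: [1.4, 32.0, 2.8]
wrist_force: [-0.9, 0.3, -1.2]
gripper_width: -0.0
```

Run:
```python
from h import *
p,R,s=cur(); print(s["time_s"],p,s["tcp_rot"],s["joint_pos"].round(1))
im,D=bot.camera("scene"); cv2.imwrite("pics/s1.png",im)
for q in ([.43,-.02,.2],[.47,-.02,.1],[.55,-.02,.095]): print(delta(p,R,q,tgt(30,1.7,0)))
```

```text
3.6 [ 0.43282965 -0.03466687  0.28193268] [ 1.35737526 32.00373923  2.83465527] [-40.4 -48.8 -58.6  30.8  35.5 -25.1]
(array([ 41.6,  13.1, -70.9]), array([-0.013, -0.035, -0.017]))
(array([ 128.5,    9.6, -134.5]), array([-0.013, -0.035, -0.017]))
(array([198.9,   6.6, -96.3]), array([-0.013, -0.035, -0.017]))
```

View pics/s1.png

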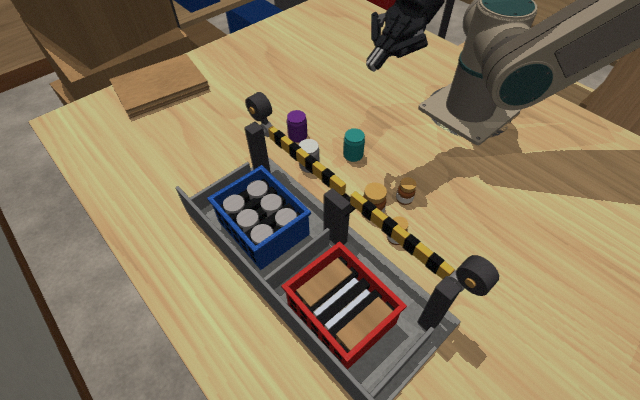

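The arm is over the bench with the tool pitched, clear of everything, but joints 2 and 3 are near their limits. Moving forward should relax that, so I'll go forward high and then down.

Run:
```python
from h import *
p,R,s=cur()
T=tgt(35,1.7,0)
print(delta(p,R,[.505,-.02,.25],T)); print(delta(np.array([.505,-.02,.25]),T,[.505,-.02,.095],T)); print(delta(np.array([.505,-.02,.095]),T,[.552,-.02,.095],T))
```

```text
(array([80. , 11.2,  6.5]), array([-0.009,  0.055, -0.017]))
(array([  88.9,    0. , -127. ]), array([0., 0., 0.]))
(array([38.5, -1.4, 26.9]), array([0., 0., 0.]))
```

>>> jog_arm:
  moves:
    - [[27, 4, 2, -0.003, 0.018, -0.006], [27, 4, 2, -0.003, 0.018, -0.006], [26, 3, 2, -0.003, 0.018, -0.006], [0, 0, 0, 0, 0, 0]]

```text
time_s: 4.05
position: [0.5092, -0.017, 0.2562]
tcp_rot: [-0.5, 34.6, 2.1]
wrist_force: [-0.6, 0.6, 0.6]
gripper_width: 0.0002
```

Run:
```python
from h import *
p,R,s=cur(); print(s["time_s"],p,s["tcp_rot"],s["joint_pos"].round(1))
T=tgt(35,1.7,0)
print(delta(p,R,[.505,-.02,.095],T))
```

```text
4.05 [ 0.50915906 -0.01697788  0.25624659] [-0.48134404 34.56033676  2.05946249] [-21.8 -33.5 -57.2  13.3  19.4 -14.5]
(array([  88. ,   -1.7, -135.2]), array([ 0.012,  0.008, -0.005]))
```

>>> jog_arm:
  moves:
    - [[22, 0, -34, 0, 0, 0], [22, 0, -34, 0, 0, 0], [0, 0, 0, 0, 0, 0]]

```text
time_s: 4.35
position: [0.5185, -0.0234, 0.191]
tcp_rot: [-0.2, 36.2, 2.2]
wrist_force: [1.1, 0.1, 0.4]
gripper_width: 0.0003
```

Run:
```python
from h import *
p,R,s=cur(); print(s["time_s"],p,s["tcp_rot"],s["joint_pos"].round(1))
T=tgt(45,1.7,0)
print(delta(p,R,[.505,-.02,.095],tgt(35,1.7,0)))
print(delta(p,R,p,T))
```

```text
4.35 [ 0.5185216  -0.0233941   0.19095088] [-0.15838222 36.21050554  2.24641096] [-22.  -25.3 -61.5   2.6  19.4 -15.1]
(array([ 45.9,   4.2, -85.3]), array([ 0.008, -0.021, -0.008]))
(array([0., 0., 0.]), array([ 0.009,  0.153, -0.007]))
```

>>> jog_arm:
  moves:
    - [[-9, 0, -2, 0, 0.1, 0], [-9, 0, -2, 0, 0.1, 0], [0, 0, 0, 0, 0, 0]]

```text
time_s: 4.65
position: [0.5066, -0.0258, 0.2095]
tcp_rot: [-0.7, 46.8, 1.8]
wrist_force: [1.1, -0.3, 1.8]
gripper_width: 0.0002
```

Run:
```python
from h import *
p,R,s=cur(); print(s["time_s"],p,s["tcp_rot"],s["joint_pos"].round(1))
for a in (47,50):print(delta(p,R,[.502,-.02,.095],tgt(a,1.7,0)))
```

```text
4.65 [ 0.50656014 -0.02583117  0.20952752] [-0.69298491 46.78235085  1.82109227] [-19.7 -25.7 -51.4  23.1  14.6 -16.7]
(array([ 80.5,   7. , -81.5]), array([ 0.014,  0.004, -0.001]))
(array([ 80.5,   7. , -81.5]), array([ 0.014,  0.056, -0.001]))
```

>>> jog_arm:
  moves:
    - [[27, 2, -27, 0.007, 0.01, 0], [27, 2, -27, 0.007, 0.01, 0], [26, 2, -27, 0, 0.01, 0], [0, 0, 0, 0, 0, 0]]

```text
time_s: 5.05
position: [0.49, -0.0173, 0.0811]
tcp_rot: [0.8, 49.6, 2.3]
wrist_force: [-0.4, -0.4, -0.1]
gripper_width: 0.0002
```

Run:
```python
from h import *
p,R,s=cur(); print(s["time_s"],p,s["tcp_rot"],s["joint_pos"].round(1),s["wrist_force"])
T=tgt(48,1.7,0)
print(delta(p,R,[.502,-.02,.095],T),delta(p,R,[.542,-.02,.095],T))
```

```text
5.05 [ 0.49000063 -0.01731503  0.08114571] [ 0.82652642 49.64778748  2.28092616] [-18.6 -14.  -61.5   4.   13.3 -15.4] [-0.39754402 -0.40060014 -0.09209151]
(array([-2.9, -2.9, 18.1]), array([-0.007, -0.029, -0.006])) (array([23. , -4.1, 48.5]), array([-0.007, -0.029, -0.006]))
```

Run:
```python
from h import *
p,R,s=cur(); print(delta(p,R,[.543,-.018,.09],R))
```

```text
(array([27.5, -2.1, 46.1]), array([0., 0., 0.]))
```

>>> jog_arm:
  moves:
    - [[9, 0, 15, 0, 0, 0], [9, -1, 15, 0, 0, 0], [9, -1, 15, 0, 0, 0], [0, 0, 0, 0, 0, 0]]

```text
time_s: 5.45
position: [0.551, -0.0207, 0.1007]
tcp_rot: [0.3, 48.6, 1.9]
wrist_force: [0.0, -0.5, -0.2]
gripper_width: 0.0001
```

Run:
```python
from h import *
p,R,s=cur(); print(s["time_s"],p,s["tcp_rot"],s["joint_pos"].round(1),s["wrist_force"])
im,D=bot.camera("scene"); cv2.imwrite("pics/s2.png",cv2.resize(im[80:280,220:500],None,fx=2.6,fy=2.6))
print(R.inv().apply([0,0,1]).round(3),R.inv().apply([0,1,0]).round(3),R.inv().apply([1,0,0]).round(3))
```

```text
5.45 [ 0.5509681  -0.02070175  0.10069844] [ 0.29287449 48.64766471  1.89212681] [-15.8  -8.5 -55.4   3.1  11.6 -13.2] [ 0.01612876 -0.45101761 -0.17256221]
[-0.751  0.003  0.661] [0.022 1.    0.02 ] [ 0.66  -0.029  0.75 ]
```

View pics/s2.png

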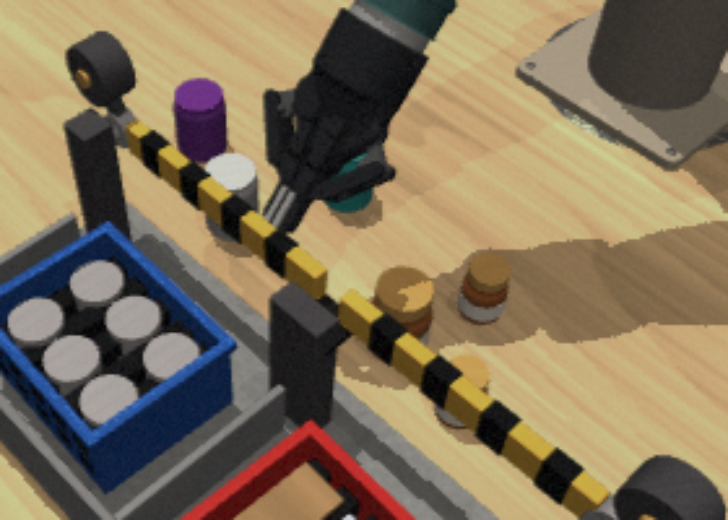

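The fingertips are under the right bar at about (280,215) in the crop, between the steel tin and the jar and touching neither. I'll push up slowly.

>>> jog_arm:
  moves:
    - [[-2.6, 0, -3, 0, 0, 0], [-3, 0, 2.6, 0, 0, 0], [-3, 0, 2.6, 0, 0, 0], [-3, 0, 2.6, 0, 0, 0], [-3, 0, 2.6, 0, 0, 0], [-3, 0, 2.6, 0, 0, 0], [-3, 0, 2.6, 0, 0, 0], [-3, 0, 2.6, 0, 0, 0], [0, 0, 0, 0, 0, 0]]

```text
time_s: 6.4
position: [0.5429, -0.0204, 0.124]
tcp_rot: [0.5, 49.1, 2.0]
wrist_force: [-0.5, -0.2, -0.4]
gripper_width: 0.0
```

```bash
cat > m.py <<'E'
from h import *
import sys
p,R,s=cur(); print(s["time_s"],p.round(4),s["tcp_rot"].round(1),s["joint_pos"].round(1),s["wrist_force"].round(1))
im,D=bot.camera("scene");P=bot.camera_params("scene")
print([ (round(m["conf"],2),np.round(m["xy"])) for m in bot.mark_of("scene","right_under")[:2]])
# predicted pixel of right_under by angle
for t in np.arange(0,1.7,.2):
    r,c=.17,-.015; y=-.182+r*np.cos(t)-c*np.sin(t); z=.14+r*np.sin(t)+c*np.cos(t)
    print(round(t,1),np.round(proj(P,np.array([.5435,y,z]))),end=" ")
if len(sys.argv)>1: cv2.imwrite(f"pics/{sys.argv[1]}.png",cv2.resize(im[20:280,200:500],None,fx=2.2,fy=2.2))
E
python3 m.py
```

```text
6.4 [ 0.5429 -0.0204  0.124 ] [ 0.5 49.1  2. ] [-16.1 -12.2 -54.    8.7  11.7 -13.4] [-0.5 -0.2 -0.4]
[(0.62, array([318., 176.]))]
0.0 [322. 176.] 0.2 [322. 164.] 0.4 [319. 150.] 0.6 [314. 135.] 0.8 [307. 118.] 1.0 [298. 101.] 1.2 [287.  86.] 1.4 [276.  72.] 1.6 [264.  61.]
```

```bash
python3 m.py s3
```

```text
6.5 [ 0.5423 -0.0202  0.1231] [ 0.5 49.2  2. ] [-16.1 -12.2 -54.1   8.7  11.7 -13.4] [-0.2  0.4  0.3]
[(0.72, array([322., 175.])), (0.51, array([342., 314.]))]
0.0 [322. 176.] 0.2 [322. 164.] 0.4 [319. 150.] 0.6 [314. 135.] 0.8 [307. 118.] 1.0 [298. 101.] 1.2 [287.  86.] 1.4 [276.  72.] 1.6 [264.  61.]
```

View pics/s3.png

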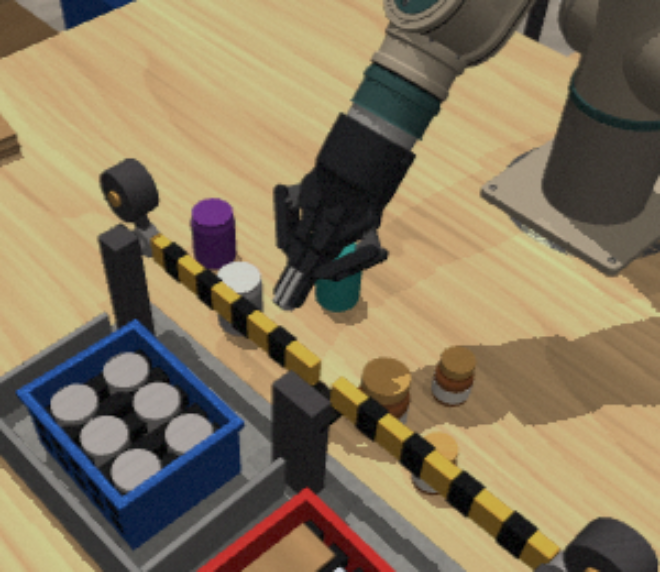

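Run:
```python
from h import *
p,R,s=cur();im,D=bot.camera("scene");P=bot.camera_params("scene"); print(p,proj(P,p))
for c in ((285,303),(290,290),(252,315),(275,335),(303,358),(222,292)): 
    u,v=c[0]/2.2+200,c[1]/2.2+20; print(c,round(u),round(v),pt(P,D,u,v).round(4))
im,D=bot.camera("top");P=bot.camera_params("top"); print(proj(P,p))
for u in (318,330,350,370,390,405): 
    col=[(v,*pt(P,D,u,v).round(3)) for v in range(204,224)]
    col=[c for c in col if c[3]>.148 and c[3]<.16]; print(u,col[0],col[-1]) if col else print(u)
```

```text
[ 0.54196142 -0.02009938  0.12261878] (np.float64(320.1664290464586), np.float64(173.96423072286242))
(285, 303) 330 158 [ 0.5213 -0.0148  0.1603]
(290, 290) 332 152 [ 0.5137 -0.0166  0.1705]
(252, 315) 315 163 [ 0.55   -0.0276  0.1549]
(275, 335) 325 172 [0.5505 0.004  0.1546]
(303, 358) 338 183 [0.5495 0.0393 0.1534]
(222, 292) 301 153 [ 0.5506 -0.0692  0.1532]
(np.float64(342.27151386369826), np.float64(215.94800048102135))
318 (210, np.float64(0.553), np.float64(0.029), np.float64(0.155)) (217, np.float64(0.539), np.float64(0.03), np.float64(0.151))
330 (209, np.float64(0.554), np.float64(0.006), np.float64(0.155)) (216, np.float64(0.54), np.float64(0.006), np.float64(0.156))
350 (208, np.float64(0.555), np.float64(-0.033), np.float64(0.156)) (215, np.float64(0.541), np.float64(-0.033), np.float64(0.154))
370 (208, np.float64(0.554), np.float64(-0.073), np.float64(0.156)) (214, np.float64(0.542), np.float64(-0.072), np.float64(0.155))
390 (207, np.float64(0.555), np.float64(-0.112), np.float64(0.155)) (213, np.float64(0.543), np.float64(-0.111), np.float64(0.156))
405 (206, np.float64(0.556), np.float64(-0.142), np.float64(0.155)) (212, np.float64(0.544), np.float64(-0.141), np.float64(0.154))
```

The fingertips only grazed the bar's front: its front face is at x≈0.541, about 5 mm farther than I had estimated, and the bar is still down. I'll go back down, insert deeper and push again.

>>> jog_arm:
  moves:
    - [[7.5, 0, -6.6, 0, 0, 0], [7.5, 0, -6.6, 0, 0, 0], [7.5, 0, -6.6, 0, 0, 0], [4, 0, 4, 0, 0, 0], [4, 0, 4, 0, 0, 0], [0, 0, 0, 0, 0, 0]]

```text
time_s: 7.3
position: [0.5551, -0.02, 0.0935]
tcp_rot: [0.4, 49.1, 2.0]
wrist_force: [0.4, 0.3, -0.0]
gripper_width: -0.0
```

```bash
python3 m.py
```

```text
7.3 [ 0.5551 -0.02    0.0935] [ 0.4 49.1  2. ] [-15.4  -7.  -55.1   2.3  11.3 -12.9] [ 0.4  0.3 -0. ]
[(0.75, array([321., 180.])), (0.33, array([267., 130.]))]
0.0 [322. 176.] 0.2 [322. 164.] 0.4 [319. 150.] 0.6 [314. 135.] 0.8 [307. 118.] 1.0 [298. 101.] 1.2 [287.  86.] 1.4 [276.  72.] 1.6 [264.  61.]
```

>>> jog_arm:
  moves:
    - [[-3.5, 0, 3.2, 0, 0, 0], [-3.5, 0, 3.2, 0, 0, 0], [-3.5, 0, 3.2, 0, 0, 0], [-3.5, 0, 3.2, 0, 0, 0], [-3.5, 0, 3.2, 0, 0, 0], [-3.5, -0.2, 3.2, 0, 0, 0], [-3.5, -0.4, 3.2, 0, 0, 0], [-3.5, -0.5, 3.2, 0, 0, 0], [0, 0, 0, 0, 0, 0]]

```text
time_s: 8.3
position: [0.5551, -0.0213, 0.1313]
tcp_rot: [0.5, 49.1, 2.0]
wrist_force: [-0.0, 0.3, -0.3]
gripper_width: -0.0
```

```bash
python3 m.py s4
```

```text
8.3 [ 0.5551 -0.0213  0.1313] [ 0.5 49.1  2. ] [-15.6 -11.4 -52.3   9.5  11.4 -13. ] [-0.   0.3 -0.3]
[(0.78, array([321., 177.])), (0.65, array([306., 166.]))]
0.0 [322. 176.] 0.2 [322. 164.] 0.4 [319. 150.] 0.6 [314. 135.] 0.8 [307. 118.] 1.0 [298. 101.] 1.2 [287.  86.] 1.4 [276.  72.] 1.6 [264.  61.]
```

View pics/s4.png

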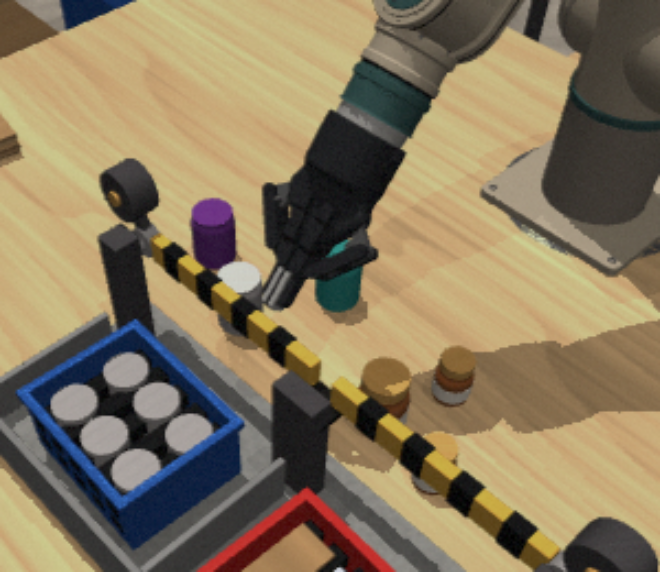

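Run:
```python
from h import *
p,R,s=cur();print(p,s["wrist_force"])
for c in ("scene","top"):
    im,D=bot.camera(c);P=bot.camera_params(c)
    u,v=np.meshgrid(np.arange(640),np.arange(400)); Rm=np.array(P["R"]);f=200/np.tan(np.radians(P["vfov"])/2)
    X=(np.stack([(u-P["cx"])/f*D,(v-P["cy"])/f*D,D],-1)-P["t"])@Rm
    t=((X-p)@R.as_matrix())*1000
    print(c,proj(P,p))
    m=(D>0)&(abs(t[...,1])<18)&(abs(t[...,2])<25)&(t[...,0]>-70)&(t[...,0]<30)
    for a in range(-70,30,5):
        k=m&(t[...,0]>=a)&(t[...,0]<a+5)
        if k.any(): print(a,k.sum(),"tool y %.0f..%.0f z %.0f..%.0f"%(t[k][:,1].min(),t[k][:,1].max(),t[k][:,2].min(),t[k][:,2].max()),"med world",np.median(X[k],0).round(3),"bgr",im[k].mean(0).round())
im,D=bot.camera("wrist"); cv2.imwrite("pics/w.png",im); print(proj(bot.camera_params("wrist"),p), proj(bot.camera_params("wrist"),np.array([.548,-.02,.125])))
```

```text
[ 0.55435695 -0.02102978  0.13022924] [ 0.13798794 -0.36291111 -0.44719501]
scene (np.float64(315.26636929669075), np.float64(174.31828176328278))
-70 43 tool y -14..13 z -7..13 med world [ 0.516 -0.017  0.186] bgr [63. 66. 67.]
-65 38 tool y -14..14 z -5..12 med world [ 0.52  -0.017  0.183] bgr [61. 63. 64.]
-60 37 tool y -14..13 z -7..12 med world [ 0.523 -0.017  0.179] bgr [65. 67. 69.]
-55 38 tool y -15..13 z -8..12 med world [ 0.526 -0.017  0.175] bgr [60. 64. 65.]
-50 37 tool y -14..13 z -8..13 med world [ 0.529 -0.017  0.171] bgr [61. 63. 64.]
-45 28 tool y -13..12 z -5..13 med world [ 0.532 -0.019  0.168] bgr [72. 74. 76.]
-40 24 tool y -8..7 z -8..12 med world [ 0.536 -0.017  0.164] bgr [80. 88. 92.]
-30 25 tool y -18..18 z 5..11 med world [ 0.543 -0.026  0.155] bgr [ 54. 116. 134.]
-25 51 tool y -17..16 z 7..17 med world [ 0.549 -0.021  0.155] bgr [ 57. 137. 159.]
-20 33 tool y -17..18 z 11..17 med world [ 0.554 -0.022  0.154] bgr [ 38.  90. 114.]
-15 28 tool y -18..17 z 8..13 med world [ 0.554 -0.021  0.147] bgr [21. 53. 70.]
-10 25 tool y -18..17 z 4..8 med world [ 0.554 
[... 591 characters left out ...]
 tool y -11..14 z 6..13 med world [ 0.53  -0.017  0.173] bgr [61. 64. 65.]
-45 17 tool y -7..14 z 6..12 med world [ 0.534 -0.018  0.169] bgr [82. 88. 90.]
-40 3 tool y -4..2 z 10..10 med world [ 0.537 -0.022  0.166] bgr [ 90.  97. 100.]
-30 53 tool y -17..18 z 5..12 med world [ 0.543 -0.023  0.156] bgr [ 13. 116. 128.]
-25 74 tool y -18..18 z -1..18 med world [ 0.549 -0.02   0.156] bgr [ 10. 132. 144.]
-20 24 tool y -15..17 z -5..17 med world [ 0.553 -0.022  0.154] bgr [ 32.  97. 114.]
-15 3 tool y -17..-5 z -8..-6 med world [ 0.54  -0.035  0.137] bgr [14. 40. 47.]
(np.float64(319.0343874349136), np.float64(230.14726275401387)) (np.float64(320.77077323049144), np.float64(219.03284695240518))
```

View pics/w.png

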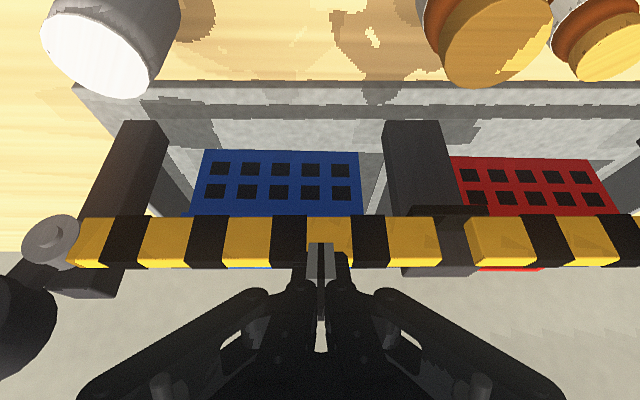

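Run:
```python
from h import *
p,R,s=cur();im,D=bot.camera("wrist");P=bot.camera_params("wrist")
print("cam in tool mm",R.inv().apply(-np.array(P["R"]).T@P["t"]-p)*1000,P["vfov"])
for u,v in ((314,246),(328,246),(314,260),(328,260),(314,275),(328,275),(320,235),(345,260),(250,225),(250,240),(250,262)):
    X=pt(P,D,u,v); print(u,v,D[v,u],X.round(4),(R.inv().apply(X-p)*1000).round(1))
```

```text
cam in tool mm [-178.50099822    0.91520067  -81.0759063 ] 69.67246156967464
314 246 0.14934956 [ 0.5178 -0.0246  0.1561] [-43.7  -2.5 -10.2]
328 246 0.15051803 [ 0.5176 -0.0173  0.1561] [-43.7   4.8 -10.1]
314 260 0.136134 [ 0.5081 -0.0246  0.1669] [-58.3  -2.2 -10.4]
328 260 0.13676512 [ 0.5081 -0.018   0.1669] [-58.1   4.4 -10.3]
314 275 0.12502329 [ 0.4995 -0.0246  0.1766] [-71.2  -1.9 -10.7]
328 275 0.124076314 [ 0.5    -0.0186  0.1764] [-70.6   4.1 -10.3]
320 235 0.17838645 [ 0.5405 -0.0208  0.1399] [-16.5   0.6  -3.5]
345 260 0.14426248 [ 0.5152 -0.009   0.1644] [-51.4  13.2  -6.3]
250 225 0.1814201 [ 0.5415 -0.0649  0.1329] [-11.6 -43.6  -8.1]
250 240 0.17699327 [ 0.5416 -0.0638  0.143 ] [-19.1 -42.4  -1.3]
250 262 0.17144431 [ 0.544  -0.0626  0.1561] [-27.5 -41.3   9. ]
```

The cameras agree on this: the silver fingertips end about 40 mm short of the reported TCP along the tool x axis, so the tips have been in front of the bar. I'll plan with the tip at TCP − 40 mm. Now back out, down and in again.

>>> jog_arm:
  moves:
    - [[-10, 0, -11, 0, 0, 0], [13, 0, -11.5, 0, 0, 0], [13, 0, -11.5, 0, 0, 0], [13, 0, -11.5, 0, 0, 0], [13, 0, -11.5, 0, 0, 0], [0, 0, 0, 0, 0, 0]]

```text
time_s: 9.2
position: [0.5357, -0.0202, 0.0574]
tcp_rot: [0.7, 49.6, 2.1]
wrist_force: [-0.6, 0.1, 0.0]
gripper_width: 0.0001
```

```bash
cat > w.py <<'E'
from h import *
p,R,s=cur();print(bot.grip_depth,s["time_s"],p.round(4),s["tcp_rot"].round(1),s["joint_pos"].round(1),s["wrist_force"].round(1))
d=R.as_matrix()[:,0]; print("tip",(p-.04*d).round(4))
im,D=bot.camera("wrist");P=bot.camera_params("wrist")
for v in range(200,300,6): # finger column
    X=pt(P,D,315,v); print(v,X.round(3),(R.inv().apply(X-p)*1000).round(0),im[v,315])
E
python3 w.py
```

```text
0.0187 9.2 [ 0.5357 -0.0202  0.0574] [ 0.7 49.6  2.1] [-16.4  -4.3 -58.9  -3.5  11.9 -13.6] [-0.6  0.1  0. ]
tip [ 0.5098 -0.0212  0.0878]
200 [ 0.572 -0.023  0.015] [56. -4.  0.] [175 182 185]
206 [ 0.582 -0.023  0.015] [62. -4.  8.] [171 179 179]
212 [ 0.595 -0.023  0.015] [71. -5. 17.] [173 182 184]
218 [ 0.605 -0.023  0.016] [77. -5. 26.] [171 181 180]
224 [ 0.612 -0.023  0.019] [79. -5. 33.] [98 54 41]
230 [ 0.612 -0.023  0.025] [73. -5. 37.] [100  58  41]
236 [ 0.611 -0.023  0.032] [68. -5. 41.] [77 49 38]
242 [ 0.611 -0.023  0.038] [63. -5. 44.] [45 45 46]
248 [ 0.499 -0.024  0.087] [-47.  -2.  -8.] [88 90 92]
254 [ 0.495 -0.024  0.092] [-53.  -2.  -8.] [84 88 88]
260 [ 0.491 -0.024  0.097] [-59.  -2.  -9.] [76 83 80]
266 [ 0.488 -0.024  0.101] [-64.  -2.  -9.] [80 81 81]
272 [ 0.485 -0.024  0.104] [-69.  -2.  -8.] [79 80 83]
278 [ 0.482 -0.024  0.108] [-73.  -2.  -9.] [93 95 93]
284 [ 0.483 -0.024  0.11 ] [-74.  -2.  -6.] [68 67 67]
290 [ 0.475 -0.024  0.114] [-83.  -2.  -9.] [22 15 16]
296 [ 0.477 -0.024  0.116] [-83.  -2.  -6.] [19 18 14]
```

>>> jog_arm:
  moves:
    - [[6.6, 0, 7.5, 0, 0, 0], [6.6, 0, 7.5, 0, 0, 0], [6.6, -0.5, 7.5, 0, 0, 0], [6.6, -0.5, 7.5, 0, 0, 0], [0, 0, 0, 0, 0, 0]]

```text
time_s: 9.75
position: [0.5799, -0.0209, 0.0609]
tcp_rot: [0.5, 49.2, 2.0]
wrist_force: [-0.8, 1.6, 0.2]
gripper_width: -0.0
```

```bash
python3 w.py|head -2; python3 -c "
from h import *
im,D=bot.camera('wrist');cv2.imwrite('pics/w2.png',im)"
```

```text
0.0187 9.75 [ 0.5799 -0.0209  0.0609] [ 0.5 49.2  2. ] [-14.5   0.2 -54.5  -4.2  10.7 -12.2] [-0.8  1.6  0.2]
tip [ 0.5538 -0.0219  0.0912]
```

View pics/w2.png

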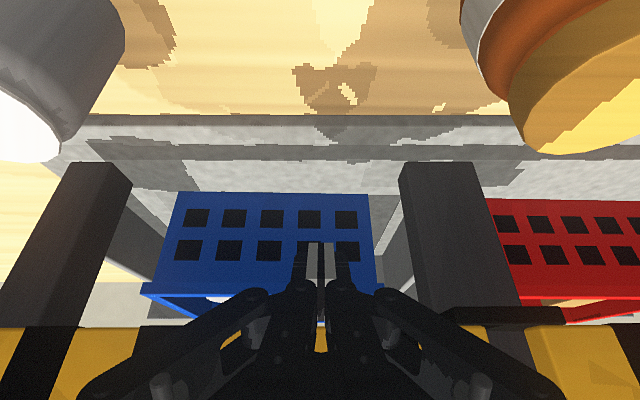

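The wrist view now shows the fingertips at (320,243) beyond the bar's lower edge (row 327), in front of the blue basket's face with about 50 mm to spare. Lifting again.

>>> jog_arm:
  moves:
    - [[-5, 0, 1, 0, 0, 0], [-3.8, 0, 3.3, 0, 0, 0], [-3.8, 0, 3.3, 0, 0, 0], [-3.8, 0, 3.3, 0, 0, 0], [-3.8, 0, 3.3, 0, 0, 0], [-3.8, 0, 3.3, 0, 0, 0], [-3.8, -0.5, 3.3, 0, 0, 0], [-3.8, -0.5, 3.3, 0, 0, 0], [-3.8, -0.5, 3.3, 0, 0, 0], [0, 0, 0, 0, 0, 0]]

```text
time_s: 10.85
position: [0.5761, -0.0229, 0.1059]
tcp_rot: [0.5, 49.2, 2.0]
wrist_force: [-4.2, 1.7, -0.7]
gripper_width: 0.0002
```

```bash
python3 w.py|head -2; python3 m.py
```

```text
0.0187 10.85 [ 0.5761 -0.0229  0.1059] [ 0.5 49.2  2. ] [-15.   -5.9 -52.1   4.3  11.  -12.5] [-4.2  1.7 -0.7]
tip [ 0.55   -0.0238  0.1362]
10.9 [ 0.5761 -0.0229  0.1057] [ 0.5 49.2  2. ] [-15.   -5.9 -52.1   4.3  11.  -12.5] [-4.7  1.8 -1. ]
[(0.8, array([320., 162.]))]
0.0 [322. 176.] 0.2 [322. 164.] 0.4 [319. 150.] 0.6 [314. 135.] 0.8 [307. 118.] 1.0 [298. 101.] 1.2 [287.  86.] 1.4 [276.  72.] 1.6 [264.  61.]
```

>>> jog_arm:
  moves:
    - [[-3.6, -1, 3.1, 0, 0, 0], [-3.6, -1.2, 3.1, 0, 0, 0], [-3.6, -1.4, 3.1, 0, 0, 0], [-3.6, -1.6, 3.1, 0, 0, 0], [-3.6, -1.8, 3.1, 0, 0, 0], [-3.6, -2, 3.1, 0, 0, 0], [-3.6, -2.2, 3.1, 0, 0, 0], [-3.6, -2.4, 3.1, 0, 0, 0], [-3.6, -2.6, 3.1, 0, 0, 0], [0, 0, 0, 0, 0, 0]]

```text
time_s: 12.0
position: [0.5781, -0.0404, 0.1501]
tcp_rot: [0.3, 49.0, 1.8]
wrist_force: [-1.2, 0.0, -0.1]
gripper_width: -0.0001
```

```bash
python3 m.py s5
```

```text
12.0 [ 0.5781 -0.0404  0.1501] [ 0.3 49.   1.8] [-17.5 -10.  -48.6  12.1  12.5 -14.5] [-1.2  0.  -0.1]
[(0.69, array([314., 138.])), (0.18, array([266., 129.]))]
0.0 [322. 176.] 0.2 [322. 164.] 0.4 [319. 150.] 0.6 [314. 135.] 0.8 [307. 118.] 1.0 [298. 101.] 1.2 [287.  86.] 1.4 [276.  72.] 1.6 [264.  61.]
```

View pics/s5.png

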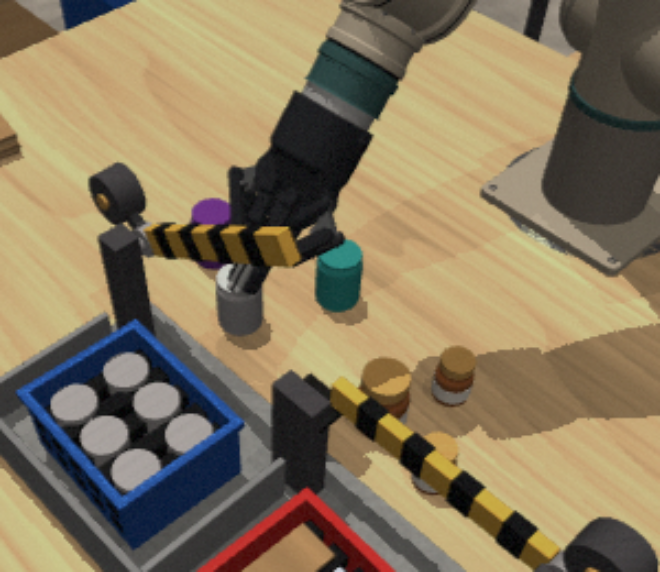

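The right bar is at about 0.56 rad with the fingers under it at (245,275), and the left bar is still down. I'll continue along the arc.

>>> jog_arm:
  moves:
    - [[-3.4, -3, 3, 0, 0, 0], [-3.4, -3, 3, 0, 0, 0], [-3.4, -3.4, 3, 0, 0, 0], [-3.4, -3.6, 3, 0, 0, 0], [-3.4, -3.8, 3, 0, 0, 0], [-3.4, -4, 3, 0, 0, 0], [-3.4, -4.2, 3, 0, 0, 0], [-3.2, -4.2, 2.8, 0, 0, 0], [0, 0, 0, 0, 0, 0]]

```text
time_s: 13.0
position: [0.5789, -0.0698, 0.1855]
tcp_rot: [0.4, 49.1, 1.8]
wrist_force: [1.0, -0.2, -0.0]
gripper_width: -0.0
```

```bash
python3 m.py s6
```

```text
13.0 [ 0.5789 -0.0698  0.1855] [ 0.4 49.1  1.8] [-21.8 -12.2 -45.   18.7  15.2 -17.9] [ 1.  -0.2 -0. ]
[(0.81, array([298., 111.]))]
0.0 [322. 176.] 0.2 [322. 164.] 0.4 [319. 150.] 0.6 [314. 135.] 0.8 [307. 118.] 1.0 [298. 101.] 1.2 [287.  86.] 1.4 [276.  72.] 1.6 [264.  61.]
```

>>> jog_arm:
  moves:
    - [[0, 0, 0, 0, 0, 0], [0, 0, 0, 0, 0, 0], [0, 0, 0, 0, 0, 0], [0, 0, 0, 0, 0, 0], [0, 0, 0, 0, 0, 0], [0, 0, 0, 0, 0, 0]]

```text
time_s: 13.7
position: [0.5778, -0.0685, 0.1838]
tcp_rot: [0.5, 49.2, 2.0]
wrist_force: [-1.1, -0.4, 0.5]
gripper_width: 0.0002
```

```bash
python3 m.py s7
```

```text
13.7 [ 0.5778 -0.0685  0.1838] [ 0.5 49.2  2. ] [-21.7 -12.2 -45.1  18.7  15.3 -17.9] [-1.1 -0.4  0.5]
[(0.67, array([281.,  79.]))]
0.0 [322. 176.] 0.2 [322. 164.] 0.4 [319. 150.] 0.6 [314. 135.] 0.8 [307. 118.] 1.0 [298. 101.] 1.2 [287.  86.] 1.4 [276.  72.] 1.6 [264.  61.]
```

View pics/s7.png

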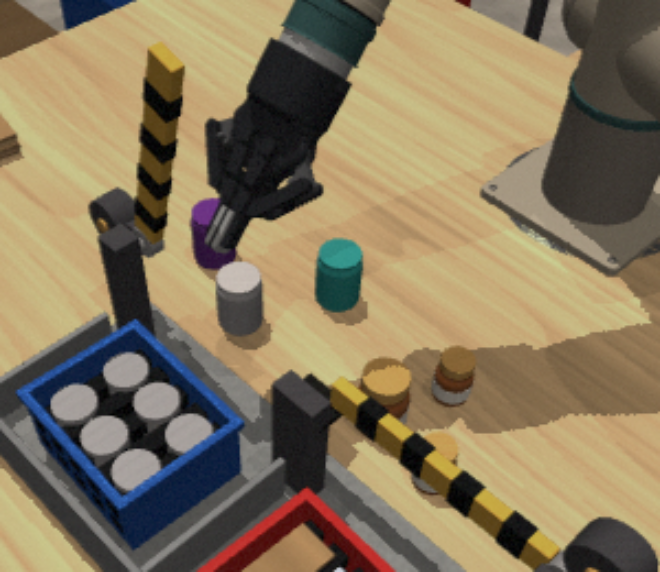

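The right bar has left the fingers and is swinging on by itself, now near 1.3 rad. I'll retract along the tool axis, up and away.

>>> jog_arm:
  moves:
    - [[-20, 3, 0, 0, 0, 0], [-20, 3, 0, 0, 0, 0], [-20, 3, 0, 0, 0, 0], [-20, 3, 0, 0, 0, 0], [-20, 3, 0, 0, 0, 0], [0, 0, 0, 0, 0, 0], [0, 0, 0, 0, 0, 0], [0, 0, 0, 0, 0, 0], [0, 0, 0, 0, 0, 0], [0, 0, 0, 0, 0, 0]]

```text
time_s: 14.8
position: [0.512, -0.0557, 0.2584]
tcp_rot: [0.6, 49.3, 2.1]
wrist_force: [0.3, -0.7, 0.1]
gripper_width: 0.0001
```

```bash
python3 m.py s8
python3 - <<'E'
from h import *
im,D=bot.camera("top");P=bot.camera_params("top")
for l in("blue_basket","red_basket","jar","tin","left_under"): print(l,[(round(m["conf"],2),np.round(m["xy"])) for m in bot.mark_of("top",l)[:4]])
a=cv2.imread("pics/top0.png"); cv2.imwrite("pics/end.png",np.vstack([a[90:310,130:480],im[90:310,130:480]]))
E
```

```text
14.8 [ 0.512  -0.0557  0.2584] [ 0.6 49.3  2.1] [-24.1 -25.2 -43.4  34.2  16.7 -19.9] [ 0.3 -0.7  0.1]
[(0.97, array([263.,  62.])), (0.62, array([342., 316.]))]
0.0 [322. 176.] 0.2 [322. 164.] 0.4 [319. 150.] 0.6 [314. 135.] 0.8 [307. 118.] 1.0 [298. 101.] 1.2 [287.  86.] 1.4 [276.  72.] 1.6 [264.  61.] blue_basket [(0.64, array([352., 163.]))]
red_basket [(0.82, array([243., 162.]))]
jar [(0.95, array([300., 256.])), (0.68, array([269., 252.])), (0.68, array([450., 200.])), (0.58, array([295., 297.]))]
tin [(0.65, array([436., 264.])), (0.63, array([393., 250.])), (0.54, array([352., 161.]))]
left_under [(0.68, array([264., 218.])), (0.36, array([426., 206.])), (0.34, array([246., 163.]))]
```

View pics/end.png

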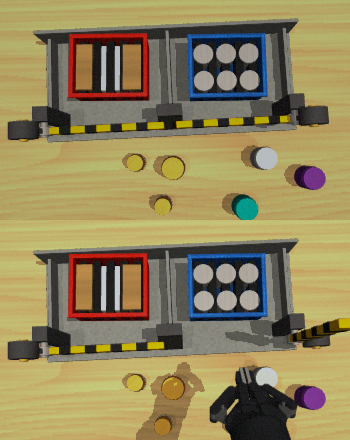

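The bar stands at its raised stop: right_under is seen at (263,62), against (264,61) predicted for 1.6 rad. The baskets, jar and tin are where they were, the left bar is down, and the robot touches nothing.

```bash
python3 m.py | sed -n 1,2p; python3 -c "
from station import bot
print(bot.finish_job())"
```

```text
15.2 [ 0.5121 -0.0559  0.2596] [ 0.5 49.2  2. ] [-24.1 -25.3 -43.3  34.2  16.7 -19.9] [-0.1 -0.4  0.2]
[(0.79, array([264.,  61.]))]
the job is handed in; nothing more can be done
None
```

The right bay's barrier, the one in front of the blue basket, is raised and standing by itself. I handed the job in at about 15 s. I pushed the bar up from below with the shut fingertips until it passed its balance point and swung on by itself, then backed the arm away.

**Last checks**
- The right bar's under-point was seen at pixel (264,61), exactly where it should be for 1.6 rad, and it held there over two readings 0.4 s apart.
- In the before-and-after top views the left barrier is still down, and the baskets, jar and tin are where they were.
- Wrist force read about zero at the end; the highest I saw in any reading was about 5 N.

**What failed or disagreed**
- **Missed pushes:** the first two pushes passed in front of the bar without moving it. The visible fingertips end about 40 mm short of the reported TCP along the tool axis, so I worked from the seen tip position after that. I don't know the cause.
- **Pitch limit:** joint 3's limit kept me from a flatter approach, so I pushed with the tool at about 49° pitch.
- **Unseen final close-up:** the picture viewer reached its limit before the last scene view, so that check rests on the top picture and the detected point.

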